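# Clamp the bottle rest to the filling table

### The arm

A 6-joint arm with a two-finger parallel gripper is mounted at the origin on the work surface. World frame = base frame: x ahead of the robot, y to its left, z up, the work surface at z = 0. Lengths are in mm, angles in rad, forces in N, time in s.
With the tool pointing down it reaches from about 400 to 925 mm from the base axis. Payload 12.5 kg.
Tool frame: the origin (TCP) lies at the centre of the arm's flange, where the gripper is bolted on; the fingertips stand 190 mm ahead of it and the grasp point (between the pads) lies 171 mm ahead of it; z points along the fingers, y is the line along which they close (so a half turn about z gives the same grasp; the last joint's range is limited). The gripper opens to 95 mm and grips with 3 to 60 N. Pads are 20 mm wide; open, the fingers measure 119 mm over their backs; the gripper's body (75 mm by 180 mm) begins 59 mm behind the grasp point.
Start: joints at [-1.422, 0.491, 1.559, -0, 1.092, -0.106], TCP at [157.552, -604.816, 404.761] pointing down, gripper open.
Joint ranges: [-3.1, 3.1], [-0.84, 2.19], [0.05, 2.79], [-1.13, 4.28], [0.06, 2.93], [-2.69, 2.69]. Speed limits (rad/s): [2.22, 2.22, 2.79, 3.14, 3.14, 3.14].

### API

Orientations are given as [roll, pitch, yaw] about the fixed x, y, z axes, in that order (R = Rz(yaw) Ry(pitch) Rx(roll)).
In Python, from cell import env, read_camera, search_frame, cut_out gives the robot as it stands. The module is installed in compiled form; this text tells all that it offers.
- The arm moves only by the tool move_arm, never from a script. Its argument "commands" is a list of rows, each a list of 3 entries, a list of its own where there are three numbers: the shift along the world's x, y, z normalised to -1 to 1, where 1 is 0.03 m, then the turn about the world's z normalised to -1 to 1, where 1 is 0.08 rad, then the opening, from -1 (shut) to 1 (fully open), so that 0 is half open. A call has 1 to 20 rows; each row shifts and turns the commanded pose from where the row before left it; what a row does not reach is not made up. A row lasts 1/12 s, in which the tool goes at most 41.7 mm and 7.16 degrees, less where a joint would pass 70% of its speed; a pose out of reach is approached as far as the arm can. A call with a number of a shift or a turn outside -1 to 1 is refused whole. A call with a gripper value outside its range is refused whole. The fingers move at their own pace and stop on an object; the grip force is fixed at half the most. Time passes only in rows, so rows that do not move let the fingers close. It gives the time, the measured TCP pose, the force, the opening and the grip force at its end, in the units of the state.
- env.state(): the state, without advancing time (a new reading comes with each control period).
- read_camera(name): name is "scene" or "top" or "wrist"; returns a dict with "image" (480x640x3 uint8, red, green, blue), "fx", "fy", "cx", "cy" (pixels), "D" ([k1, k2, p1, p2, k3] as OpenCV has them; the pictures are not rectified), "rvec" (rotation vector, rad) and "tvec" (3), from world to camera coordinates, as OpenCV has them. Camera axes: x right, y down, z forward; pixel columns grow to the right and rows downward; lengths in mm; the calibration is good to about 2 mm. A picture is of the moment at which its call begins. There is no depth.
- env.job_done(): hands the job in; it is judged then, once.
Trained networks look in a picture, given as the dict that the camera call returned (one of the last four; its "shot" number tells which), for a name from the list of things; names that differ only in an ending like _2 or _b are one class to them, and where a whole thing is asked for, a point or a joint stands for the part that bears it (a point fixed in the world has none). Each returns a list of dicts, best first, with "confidence" (0 to 1); they miss things now and then, are a little off and sometimes report something else, mostly with a low value. They report only what shows in the picture. A call takes as long as a camera call.
- search_frame(thing, picture): "at" ([column, row] in pixels, amid what is visible of it).
- cut_out(thing, picture): "region" (480x640 bool, what is visible of it) and "at" ([column, row] in pixels, amid what is visible of it).
The state is a dict: "t": time; "joints": joint angles; "qvel": joint speeds; "tau": joint torques, N m; "eef_pos": TCP position; "tcp_rot": TCP orientation; "ft_force": force on the tool from outside, world axes, zero at the start; "moment": the same for the moment, N m; "opening": opening from 0.0 (shut) to 1.0 (fully open); "grip_force": force on a finger pad.
Only numpy, scipy, OpenCV 4.12 (cv2) and the standard library are available. Lean on these libraries where they do the work, as an engineer would, in place of code of your own. Each camera call takes 0.05 s, during which the arm holds its last target. There are 200 camera calls.

### The job

Fix the wooden bottle rest to the table: slide its tongue into the mouth of the bench clamp until it comes gently to rest against the stop, then turn the clamp's T-handle clockwise until the metal indicator tab springs out of the side of the clamp head, and stop there without overtightening (the tab is never to be driven nearly all the way out). Leave the rest clamped with the tongue fully home, let go, and leave the other things on the table where they are.

Things in the scene. Friction and masses are not known exactly. Their poses are not given: they have to be found in the camera images.
- rest: Loose wooden bottle rest, 0.25 to 0.5 kg, flat on the table: a board 12 mm thick, 100 mm wide (y), from x = -107 to -2 mm, and a tongue 36 mm wide, 12 mm thick, along +x to x = 150 mm (last 12 mm 28 mm wide). An upright grip block stands at the root of the tongue. Origin: on the underside, below the block's centre. Axes: x along the tongue, z up.
- tongue_tip (a point): Middle of the end face of the rest's tongue, 150 mm along +x from the rest's origin, 6 mm above its underside.
- rest_grip (a point): Point in the rest's wooden grip block, over its origin, 40 mm above the underside. The block is 28 mm along x, 22 mm wide across y, its top 54 mm above the table: to be pinched across y from above.
- v_middle (a point): Middle of the two walls of the rest that form a V opening to its -x, 66 mm behind the grip block; the walls are 12 mm thick, their tops 52 mm above the table, and span 100 mm in y.
- clamp: Fixed grey bench hold-down clamp with an overhanging head. Origin: on the table under the vertical spindle axis. Its x axis points into the mouth: the tongue goes in along +x, flat on the table. The stop face is at x = 30 mm, so fully home the rest's origin is at x = -120 mm, y = 0, its x along the clamp's. A column 80 mm high stands from x = 36 to 76 mm.
- slot_mouth (a point): Middle of the slot's mouth, on the table, 58 mm before the clamp's origin. Here the two flared lead-in plates are about 62 mm apart; they narrow to straight steel cheeks 39 mm apart, 20 mm high, from x = -28 mm of the clamp on.
- head_top (a point): Top of the clamp's head on the spindle axis, 80 mm above the table. The head is 44 mm wide, x = -22 to 38 mm of the clamp, its underside 40 mm up. A round steel foot, which does not turn, is driven down from it onto the tongue; at the start it hangs an unknown 4 to 9 mm above the tongue's top.
- clamp_stop: Steel stop block at the back of the slot, 39 mm wide, 19 mm high; origin on its front face at table height, x axis as the clamp's. The tongue's tip is to rest against it and must not be pushed into it with more than 30 N.
- handle_grip (a point): Centre of the clamp's T-handle bar, on the spindle axis, 106 mm above the table. Bar along this point's x axis: 56 long, 14 wide, 22 mm high, on a 24 mm round hub 15 mm high. It does not rise. Clockwise from above drives the foot down 3.2 mm per rad, 2 to 3.4 rad in all until the tab is out. Stays where left. Takes 0.15 N m free, up to 0.3 N m under load.
- clamp_tab (a joint): Aluminium indicator tab in the head's side, 18 mm wide, 7 mm thick; value in m, 0 flush, grows as it comes out. It stays flush while the clamping force builds up to 20 N, then springs out by about 12.7 mm per rad of handle (24 N at 8 mm). Popped out at the set force: 8 to 15 mm, a window of 0.55 rad of handle. Beyond 15 mm the clamp is overtightened.
- tab_window (a point): Middle of the dark upright window in the side of the clamp's head that faces the clamp's -y, 63 mm above the table, 10 mm along x from the spindle axis; the indicator tab comes out of it along the clamp's -y, sinking a little in it as the spindle goes down.
- dropper_a: Amber dropper bottle, 34 mm across, 100 mm tall; origin under its centre. Bystander.
- dropper_b: Amber dropper bottle like the first. Bystander.
- dropper_c: Amber dropper bottle like the first. Bystander.
- salve_jar: Small amber jar with metal lid, 56 mm across, 50 mm tall; origin under its centre. Bystander.
- jug_cap: White screw cap lying on the table, 38 mm across, 16 mm high; origin under its centre. Bystander.
- funnel: Small steel funnel standing on its mouth, 80 mm across, 60 mm tall; origin under its centre. Bystander.
- label_box: Small cardboard box, 70 by 50 by 30 mm; origin under its centre. Bystander.

How it is judged (in metres and radians):
On the way, in this order (a step that is already met when the one before it is completed fails the run):
1. the tongue is fully home in the slot, against the stop (x of tongue_tip in the frame of clamp above 0.0275 m and angle between the x axis of rest and the x axis of clamp, either way round below 0.1 rad and y of tongue_tip in the frame of clamp between -0.006 and 0.006 m and height (world z) of rest below 0.003 m), for 0.2 s.
2. the tab has sprung out with the tongue home (all of step 1 and value of joint clamp_tab between 0.008 and 0.015 m), for 0.2 s.
At the end, for the whole second after the job is handed in: The rest lies flat with its tongue within 2.5 mm of the stop, within 6 mm of the slot's centre line and 0.10 rad of its direction, clamped with more than 15 N; the tab stands out by 8 to 15 mm; nothing is held and the rest is still (all of step 2 and contact force between the fingers and anything else below 0.3 N and contact force between clamp and rest above 15 N and linear speed of rest below 0.01 m/s); the robot touches nothing.
It fails at once if the clamp is overtightened: the tab is driven out beyond 15 mm (value of joint clamp_tab above 0.015 m).
It fails at once if the tongue is rammed into the stop with more than 30 N (contact force between clamp_stop and rest above 30 N).
It fails at once if a bystander is moved by more than 25 mm or knocked over (distance of any of dropper_a, dropper_b, dropper_c, salve_jar, jug_cap, funnel, label_box from where it was at the start of the episode above 0.025 m or angle between any of dropper_a, dropper_b, dropper_c, salve_jar, jug_cap, funnel, label_box's own z axis and vertical above 0.4 rad).
It also fails if it takes over 64 s, if anything falls off the work surface, if the arm or the gripper's body presses on something with over 40 N, if the wrist force passes 120 N, or if a joint passes its speed limit or range.

## Working session

There is one attempt and no reset: what is moved stays moved. The work goes in short steps, Python scripts to look and compute and a tool call to move; the robot and the scene stay as the last step left them, time stands still between calls to the robot, and variables do not carry over. Pictures are saved under pics/ and viewed, at most 10 in all, crops included, and the job is handed in when it is done.

Besides the shell and the picture viewer there is one more tool, called after "Call:" by a JSON object that holds its "api" and its "payload", one argument or row to a line. move_arm: Moves the arm, as the interface text tells. Its arguments: {"type":"object","properties":{"commands":{"type":"array","items":{"type":"array"}}},"required":["commands"]}

```bash
mkdir -p pics; cat > h.py <<'E'
import numpy as np, cv2
from cell import env, read_camera, search_frame, cut_out
def ray(p,uv):
    K=np.array([[p['fx'],0,p['cx']],[0,p['fy'],p['cy']],[0,0,1.]])
    n=cv2.undistortPoints(np.array([[uv]],float),K,np.array(p['D'],float))[0,0]
    R=cv2.Rodrigues(np.array(p['rvec'],float))[0]
    t=np.array(p['tvec'],float).ravel()
    return -R.T@t, R.T@np.array([n[0],n[1],1.])
def at_z(p,uv,z):
    c,d=ray(p,uv); return c+d*(z-c[2])/d[2]
def proj(p,X):
    K=np.array([[p['fx'],0,p['cx']],[0,p['fy'],p['cy']],[0,0,1.]])
    return cv2.projectPoints(np.array(X,float).reshape(-1,3),np.array(p['rvec'],float),np.array(p['tvec'],float),K,np.array(p['D'],float))[0][:,0]
def tri(rs):
    A=np.zeros((3,3));b=np.zeros(3)
    for c,d in rs:
        d=d/np.linalg.norm(d);M=np.eye(3)-np.outer(d,d);A+=M;b+=M@c
    return np.linalg.solve(A,b)
def save(p,n): cv2.imwrite('pics/'+n,p['image'][:,:,::-1])
E
python3 - <<'E'
from h import *
Z=dict(tongue_tip=6,rest_grip=54,v_middle=52,slot_mouth=0,head_top=80,handle_grip=117,tab_window=63,dropper_a=50,salve_jar=50,jug_cap=16,funnel=30,label_box=30,clamp_stop=10,rest=10,clamp=60)
P={}
for c in('scene','top'):
    p=read_camera(c);save(p,c+'0.png');P[c]=p
    C,_=ray(p,[320,240]);print(c,C.round())
for n,z in Z.items():
    for c,p in P.items():
        for r in search_frame(n,p)[:3]:
            print(n,c,np.round(r['at']),round(r['confidence'],2),at_z(p,r['at'],z).round())
E
```

```text
scene [1296.  120. 1117.]
top [ 375.  -16. 1184.]
tongue_tip scene [252. 219.] 0.86 [ 494. -198.    6.]
tongue_tip top [378. 278.] 0.7 [ 489. -200.    6.]
rest_grip scene [246. 220.] 0.81 [ 533. -197.   54.]
rest_grip scene [428. 267.] 0.74 [567. 209.  54.]
rest_grip top [379. 276.] 0.71 [ 490. -194.   54.]
v_middle scene [248. 222.] 0.83 [ 537. -190.   52.]
v_middle scene [516. 285.] 0.39 [569. 390.  52.]
slot_mouth scene [428. 270.] 0.79 [539. 214.   0.]
slot_mouth top [218. 258.] 0.81 [553. 223.   0.]
head_top scene [428. 271.] 0.95 [595. 207.  80.]
head_top top [213. 256.] 0.9 [545. 220.  80.]
handle_grip scene [428. 269.] 0.29 [616. 206. 117.]
handle_grip top [231. 253.] 0.75 [546. 168. 117.]
handle_grip top [453. 295.] 0.71 [ 433. -360.  117.]
tab_window scene [427. 272.] 0.96 [587. 207.  63.]
tab_window top [218. 257.] 0.62 [546. 212.  63.]
dropper_a scene [232. 324.] 0.94 [ 783. -152.   50.]
dropper_a scene [516. 285.] 0.84 [568. 392.  50.]
dropper_a scene [338. 340.] 0.6 [771.  59.  50.]
dropper_a top [150. 260.] 0.81 [544. 388.  50.]
dropper_a top [275. 184.] 0.73 [741.  66.  50.]
dropper_a top [231. 252.] 0.67 [560. 181.  50.]
salve_jar scene [300. 328.] 0.73 [762. -19.  50.]
salve_jar top [306. 184.] 0.79 [737. -16.  50.]
jug_cap scene [410. 216.] 0.46 [411. 157.  16.]
jug_cap scene [428. 274.] 0.42 [558. 214.  16.]
jug_cap top [241. 312.] 0.54 [408. 159.  16.]
funnel scene [177. 185.] 0.7 [ 453. -390.   30.]
funnel top [456. 296.] 0.81 [ 436. -396.   30.]
label_box scene [129. 239.] 0.88 [ 623. -440.   30.]
label_box top [469. 227.] 0.62 [ 618. -447.   30.]
label_box top [219. 257.] 0.16 [551. 216.  30.]
rest scene [249. 222.] 0.66 [ 504. -201.   10.]
rest top [380. 278.] 0.8 [ 490. -205.   10.]
rest top [218. 259.] 0.38 [548. 222.  10.]
clamp scene [431. 271.] 0.65 [580. 216.  60.]
clamp top [213. 259.] 0.73 [542. 223.  60.]
```

View pics/top0.png

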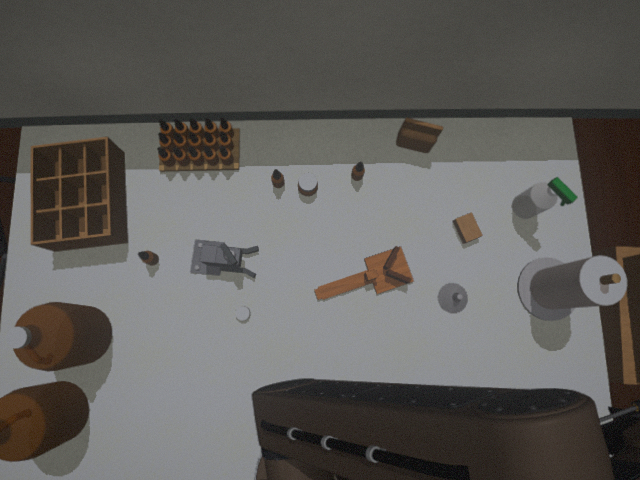

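View pics/scene0.png

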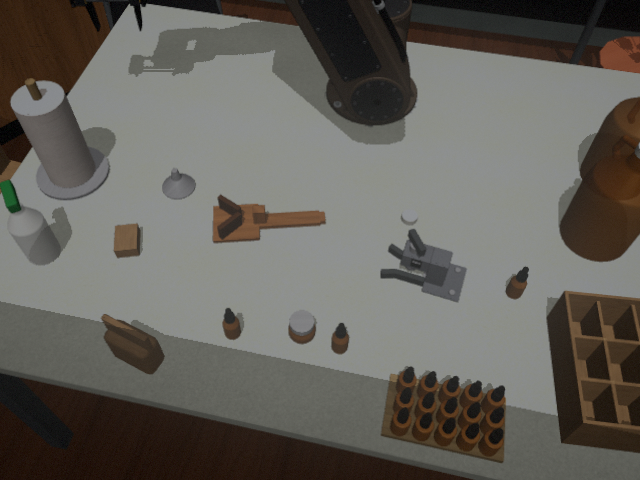

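The top view shows the rest with its grip block near (371,276) and tongue tip near (317,295). The clamp is near (228,258), with its mouth facing right (world -y) at about (251,262). The scene view agrees. I'll move over the rest for a closer wrist view.

Call:
{"api": "move_arm", "payload": {
  "commands": [
    [[0, 0.9, 0], 0, 1],
    [[0.3, 0.9, 0], 0, 1],
    [[0.9, 0.9, 0], 0, 1],
    [[0.9, 0.9, 0], 0, 1],
    [[0.9, 0.9, 0], 0, 1],
    [[0.9, 0.9, 0], 0, 1],
    [[0.9, 0.9, 0], 0, 1],
    [[0.9, 0.9, 0], 0, 1],
    [[0.9, 0.9, 0], 0, 1],
    [[0.9, 0.9, 0], 0, 1],
    [[0.9, 0.9, 0], 0, 1],
    [[0.9, 0.9, 0], 0, 1],
    [[0.9, 0.9, 0], 0, 1],
    [[0.6, 0.9, 0], 0, 1],
    [[0, 0.9, 0], 0, 1],
    [[0, 0.9, 0], 0, 1],
    [[0, 0, 0], 0, 1],
    [[0, 0, 0], 0, 1]
  ]
}}

```text
t: 3.1
eef_pos: [481.7, -171.8, 405.0]
tcp_rot: [3.141, -0.0, 0.257]
ft_force: [-0.0, -0.2, -0.0]
opening: 1.001
grip_force: 0.0
```

```bash
python3 - <<'E'
from h import *
s=env.state();print(s['t'],s['eef_pos'],s['tcp_rot'],s['joints'],s['ft_force'])
p=read_camera('wrist');save(p,'w1.png')
C,d=ray(p,[320,240]);print(C.round(),d.round(2),p['fx'])
for n,z in dict(tongue_tip=6,rest_grip=54,v_middle=52,slot_mouth=0,head_top=80,handle_grip=117).items():
    for r in search_frame(n,p)[:3]:
        print(n,np.round(r['at']),round(r['confidence'],2),at_z(p,r['at'],z).round())
E
```

```text
3.1 [ 481.68574047 -171.82693248  405.00498826] [ 3.14116473e+00 -2.18168536e-04  2.57100081e-01] [-4.71838204e-01  3.29891209e-01  1.83282589e+00 -2.09565499e-04
  9.78427812e-01  8.41975055e-01] [-0.04785092 -0.22650077 -0.03130515]
[ 553. -154.  386.] [-0.27 -0.09 -0.96] 349.41506173887916
tongue_tip [346. 195.] 0.65 [ 505. -205.    6.]
rest_grip [343. 198.] 0.65 [ 508. -196.   54.]
v_middle [344. 191.] 0.85 [ 514. -196.   52.]
slot_mouth [27. 57.] 0.6 [560. 158.   0.]
head_top [27. 55.] 0.71 [561.  93.  80.]
handle_grip [476. 284.] 0.74 [ 475. -317.  117.]
```

View pics/w1.png

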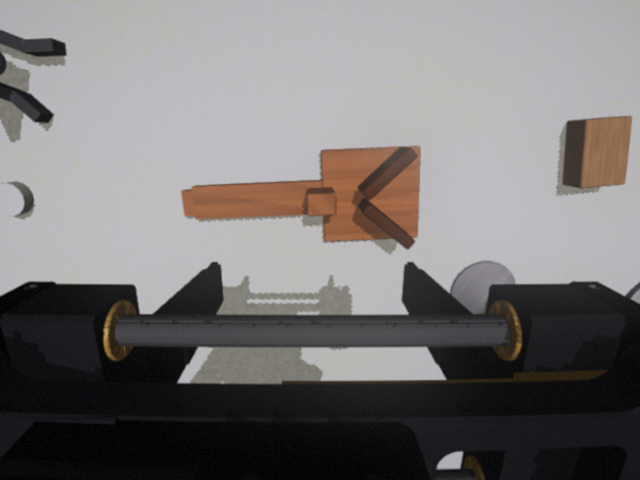

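The wrist view shows the rest clearly: tip at about (184,203), block at (320,202), board from (322,150) to (420,240), and the V behind. The clamp's flared plates are at the left edge. I'll fit the rest silhouette now and move over to look at the clamp.

```bash
cat >> h.py <<'E'
def box(x0,x1,y0,y1,z0,z1): return np.array([[x,y,z] for x in(x0,x1) for y in(y0,y1) for z in(z0,z1)],float)
REST=[box(-107,-2,-50,50,0,12),box(-14,138,-18,18,0,12),box(138,150,-14,14,0,12),box(-14,14,-11,11,0,54)]
def place(X,q):
    c,s=np.cos(q[2]),np.sin(q[2]); return np.c_[c*X[:,0]-s*X[:,1]+q[0],s*X[:,0]+c*X[:,1]+q[1],X[:,2]]
S=3
def render(p,boxes,q):
    m=np.zeros((480*S,640*S),np.uint8)
    for b in boxes:
        h=cv2.convexHull(((proj(p,place(b,q))+.5)*S).astype(np.float32)); cv2.fillConvexPoly(m,np.round(h*16).astype(np.int32),1,shift=4)
    return m
def fit(p,boxes,mask,q0,steps=(8,8,.06)):
    from scipy.optimize import minimize
    M=cv2.resize(mask.astype(np.uint8),None,fx=S,fy=S,interpolation=cv2.INTER_NEAREST)
    f=lambda q:1-(render(p,boxes,q)&M).sum()/max((render(p,boxes,q)|M).sum(),1)
    sx=np.vstack([q0]+[np.array(q0)+np.eye(3)[i]*steps[i] for i in range(3)])
    r=minimize(f,q0,method='Nelder-Mead',options=dict(initial_simplex=sx,xatol=.05,fatol=1e-5,maxiter=300)); return r.x,1-r.fun
E
python3 - <<'E'
from h import *
p=read_camera('wrist')
r=cut_out('rest',p)[0];m=r['region']
print(r['confidence'],m.sum())
a=at_z(p,[184,203],12);b=at_z(p,[320,202],54);yaw=np.arctan2(a[1]-b[1],a[0]-b[0]);print(a,b,yaw)
im=p['image'].astype(int);c=((im[...,0]-im[...,2])>25)
c[:, :150]=0;c[:,450:]=0;c[:110]=0;c[260:]=0
for M in(m,c): print(M.sum(),fit(p,REST,M,[b[0],b[1],yaw]))
E
```

```text
0.96 14139
[452.45885188 -37.24147489  12.        ] [ 497.42719142 -177.63790105   54.        ] 1.8807672742264325
14139 (array([ 496.00444621, -177.41927948,    1.8741422 ]), np.float64(0.9670351994374341))
13175 (array([ 495.55953563, -177.1451164 ,    1.87326945]), np.float64(0.9375308996379759))
```

Call:
{"api": "move_arm", "payload": {
  "commands": [
    [[0, 1, 0], 0, 1],
    [[0, 1, 0], 0, 1],
    [[0, 1, 0], 0, 1],
    [[0, 1, 0], 0, 1],
    [[0, 1, 0], 0, 1],
    [[0, 1, 0], 0, 1],
    [[0, 1, 0], 0, 1],
    [[0, 1, 0], 0, 1],
    [[0, 1, 0], 0, 1],
    [[0, 1, 0], 0, 1],
    [[0, 1, 0], 0, 1],
    [[0, 1, 0], 0, 1],
    [[0, 0, 0], 0, 1],
    [[0, 0, 0], 0, 1]
  ]
}}

```text
t: 4.72
eef_pos: [481.4, 188.2, 404.6]
tcp_rot: [3.141, 0.0, 0.257]
ft_force: [-0.6, -0.9, -0.9]
opening: 1.003
grip_force: 0.0
```

```bash
python3 - <<'E'
from h import *
p=read_camera('wrist');save(p,'w2.png')
import pickle;pickle.dump(p,open('w2.pkl','wb'))
for n,z in dict(slot_mouth=0,head_top=80,handle_grip=117,tab_window=63,clamp=60,clamp_stop=10).items():
    for r in search_frame(n,p)[:3]:
        print(n,np.round(r['at']),round(r['confidence'],2),at_z(p,r['at'],z).round())
b=p['image'][30:330,140:540]
cv2.imwrite('pics/w2c.png',cv2.resize(b,(800,600),interpolation=cv2.INTER_CUBIC)[:,:,::-1])
E
```

```text
slot_mouth [297. 141.] 0.67 [547. 221.   0.]
head_top [296. 138.] 0.63 [550. 219.  80.]
handle_grip [347. 154.] 0.59 [549. 178. 117.]
tab_window [294. 136.] 0.65 [550. 222.  63.]
clamp [298. 136.] 0.89 [552. 219.  60.]
```

View pics/w2c.png

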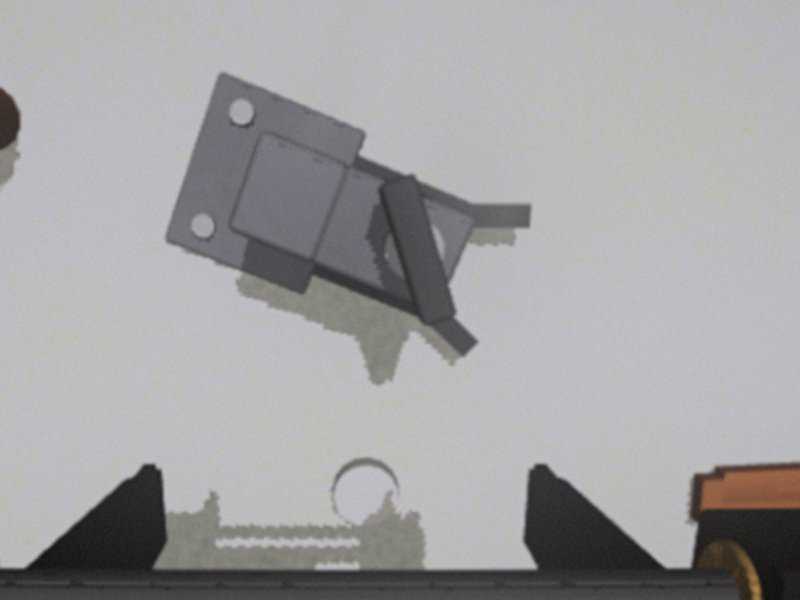

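The crop shows the clamp's head with the column top at about (290,195), the T-bar with corners (380,187), (415,177), (455,315) and (425,323), and flared plates ending near (530,215) and (470,348). The -y side with the tab window is the upper side of the image. I'll solve for the clamp pose from these points.

```bash
python3 - <<'E'
from h import *
import pickle
from scipy.optimize import least_squares
p=pickle.load(open('w2.pkl','rb'))
F=lambda u:np.array(u)/2+[140,30]-.25
bar=[(380,187),(415,177),(455,315),(425,323)]
B=np.array([at_z(p,F(u),117)[:2] for u in bar]);print('bar len/wid',np.linalg.norm(B[2]-B[1]),np.linalg.norm(B[3]-B[0]),np.linalg.norm(B[1]-B[0]),np.linalg.norm(B[2]-B[3]))
o=B.mean(0);d=(B[1]+B[0]-B[2]-B[3]);print('spindle',o,'bar yaw',np.arctan2(d[1],d[0]))
W={k:at_z(p,F(u),z)[:2] for k,u,z in[('up1',(352,165),80),('up2',(474,211),80),('lo1',(314,261),80),('lo2',(412,305),80),('cf1',(265,132),80),('cf2',(231,226),80),('pu',(530,226),20),('pl',(457,345),20)]}
yaw=[np.arctan2(*(W[a]-W[b])[::-1]) for a,b in(('up1','up2'),('lo1','lo2'))];print('yaws',yaw)
for y in (yaw[0],np.mean(yaw),yaw[1]):
    R=np.array([[np.cos(y),np.sin(y)],[-np.sin(y),np.cos(y)]])
    print(round(y,3),{k:(R@(v-o)).round(1) for k,v in W.items()})
E
```

```text
bar len/wid 53.48894293934463 53.49726313876269 13.304235122984183 11.89091876219691
spindle [547.53536569 176.06476254] bar yaw 0.5861909988991533
yaws [np.float64(1.4839508319242116), np.float64(1.4099198093013814)]
1.484 {'up1': array([ 35. , -23.4]), 'up2': array([-19.8, -23.4]), 'lo1': array([37. , 19.1]), 'lo2': array([-9.4, 22.5]), 'cf1': array([ 73.2, -23.7]), 'cf2': array([75.1, 17.1]), 'pu': array([-59.4, -30.5]), 'pl': array([-47.3,  39.1])}
1.447 {'up1': array([ 35.8, -22.1]), 'up2': array([-19. , -24.2]), 'lo1': array([36.3, 20.5]), 'lo2': array([-10.2,  22.2]), 'cf1': array([ 74., -21.]), 'cf2': array([74.4, 19.8]), 'pu': array([-58.2, -32.7]), 'pl': array([-48.7,  37.4])}
1.41 {'up1': array([ 36.6, -20.8]), 'up2': array([-18.1, -24.8]), 'lo1': array([35.5, 21.8]), 'lo2': array([-11. ,  21.8]), 'cf1': array([ 74.8, -18.2]), 'cf2': array([73.6, 22.6]), 'pu': array([-57. , -34.8]), 'pl': array([-50. ,  35.5])}
```

Call:
{"api": "move_arm", "payload": {
  "commands": [
    [[0.13, -0.18, -0.07], 1, 1],
    [[0.13, -0.18, -0.07], 1, 1],
    [[0.13, -0.18, -0.07], 1, 1],
    [[0.13, -0.18, -0.07], 1, 1],
    [[0.13, -0.18, -0.07], 1, 1],
    [[0.13, -0.18, -0.07], 1, 1],
    [[0.13, -0.18, -0.07], 1, 1],
    [[0.13, -0.18, -0.07], 1, 1],
    [[0.13, -0.18, -0.07], 1, 1],
    [[0.13, -0.18, -0.07], 1, 1],
    [[0.13, -0.18, -0.07], 1, 1],
    [[0.13, -0.18, -0.07], 1, 1],
    [[0.13, -0.18, -0.07], 1, 1],
    [[0.13, -0.18, -0.07], 1, 1],
    [[0.1, -0.15, -0.02], 0.9, 1],
    [[0, 0, 0], 0, 1],
    [[0, 0, 0], 0, 1]
  ]
}}

```text
t: 6.48
eef_pos: [539.2, 106.6, 374.7]
tcp_rot: [-3.142, -0.0, 1.443]
ft_force: [0.2, 0.1, -0.3]
opening: 0.999
grip_force: 0.0
```

```bash
python3 - <<'E'
from h import *
import pickle
s=env.state();print(s['t'],s['eef_pos'],s['tcp_rot'])
p=read_camera('wrist');pickle.dump(p,open('w3.pkl','wb'))
for r in cut_out('clamp',p)[:2]: print(r['confidence'],r['at'],r['region'].sum(),cv2.boundingRect(r['region'].astype(np.uint8)))
u=proj(p,[547.5,176,80])[0];print(u)
x0,y0=int(max(0,min(340,u[0]-150))),0;print(x0,y0)
cv2.imwrite('pics/w3c.png',cv2.resize(p['image'][y0:y0+225,x0:x0+300],(800,600),interpolation=cv2.INTER_CUBIC)[:,:,::-1])
E
```

```text
6.4833 [539.18916466 106.62714946 374.74351878] [-3.14158951e+00 -1.76752954e-05  1.44345824e+00]
0.74 [310.7, 82.7] 14511 (261, 10, 100, 193)
0.4 [264.1, 363.4] 1403 (240, 346, 51, 38)
[310.63946848 142.48180991]
160 0
```

View pics/w3c.png

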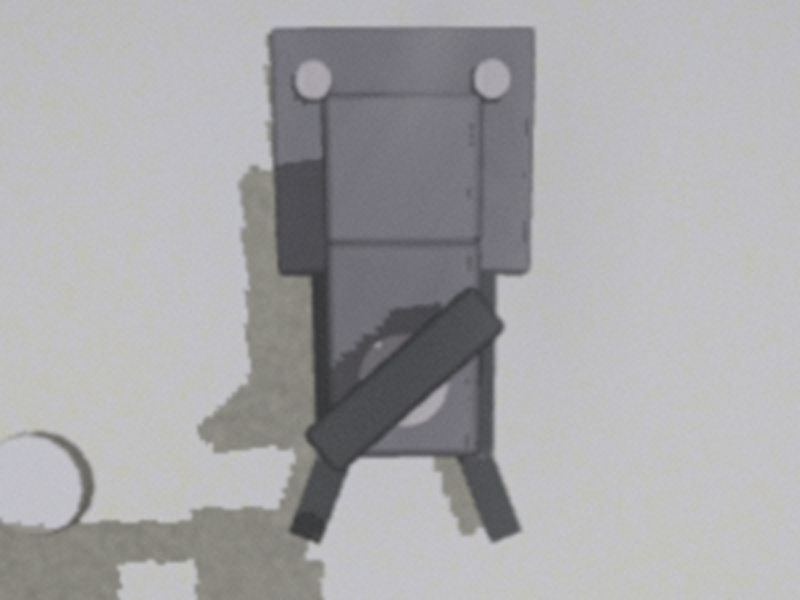

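The crop shows the clamp almost aligned with the image's vertical. The head and column top run from x≈329 to 480 and y≈95 to 454, the plate tips are centred near (405,537), and the bar centre is at about (404,380).

```bash
python3 - <<'E'
from h import *
import pickle
from scipy.optimize import least_squares
p=pickle.load(open('w3.pkl','rb'))
F=lambda u:np.array(u)*.375+[160,0]-.3
bar=[(470,288),(503,325),(338,470),(307,437)]
B=np.array([at_z(p,F(u),117)[:2] for u in bar]);print([np.linalg.norm(B[i]-B[i-1]).round(1) for i in range(4)])
o=B.mean(0);d=(B[0]+B[1]-B[2]-B[3]);print('spindle',o,'bar yaw',np.arctan2(d[1],d[0]))
W={}
for k,u,z in[('cb',(404.5,95),80),('step',(404.5,242),80),('front',(404.2,454),80),('tipL',(305,538),20),('tipR',(505,536),20),('baseB',(402.5,30),8),('baseF',(404.5,272),8)]:
    W[k]=at_z(p,F(u),z)[:2]
ys={}
for a,b in(('cb','front'),('cb','step'),('baseB','baseF')): v=W[a]-W[b]; print(a,b,np.arctan2(v[1],v[0]),np.linalg.norm(v))
m=(W['tipL']+W['tipR'])/2; v=W['cb']-m; print('cb-mouth',np.arctan2(v[1],v[0])); v=W['baseB']-m; print('baseB-mouth',np.arctan2(v[1],v[0])); v=o-m; print('spindle-mouth',np.arctan2(v[1],v[0]))
y=1.443; R=np.array([[np.cos(y),np.sin(y)],[-np.sin(y),np.cos(y)]])
print({k:(R@(v-o)).round(1) for k,v in W.items()})
# tool-independent check: camera axis vs tool
C,dd=ray(p,[p['cx'],p['cy']]);print(C,dd,p['cx'],p['cy'])
E
```

```text
[np.float64(54.1), np.float64(11.9), np.float64(54.3), np.float64(11.3)]
spindle [547.80737713 176.20066905] bar yaw 0.5892954540376255
cb front 1.4414269831111721 96.06090331798039
cb step 1.4423653747256069 37.58049388110677
baseB baseF 1.451010720833574 77.58480050776394
cb-mouth 1.4429042240869385
baseB-mouth 1.4474099832333247
spindle-mouth 1.4488792034868816
{'cb': array([75. , -0.3]), 'step': array([37.4, -0.3]), 'front': array([-21.1,  -0.2]), 'tipL': array([-56.5,  36.1]), 'tipR': array([-55.8, -36.8]), 'baseB': array([114.1,   0.4]), 'baseF': array([36.5, -0.2])}
[548.85905568 178.54091076 355.61148088] [-0.03263846 -0.25711874 -0.9658285 ] 312.1403197213363 232.34130251996666
```

Call:
{"api": "move_arm", "payload": {
  "commands": [
    [[-0.12, -0.79, -0.2], 0.45, 1],
    [[-0.12, -0.79, -0.2], 0.45, 1],
    [[-0.12, -0.79, -0.2], 0.45, 1],
    [[-0.12, -0.79, -0.2], 0.45, 1],
    [[-0.12, -0.79, -0.2], 0.45, 1],
    [[-0.12, -0.79, -0.2], 0.45, 1],
    [[-0.12, -0.79, -0.2], 0.45, 1],
    [[-0.12, -0.79, -0.2], 0.45, 1],
    [[-0.12, -0.79, -0.2], 0.45, 1],
    [[-0.12, -0.79, -0.2], 0.45, 1],
    [[-0.12, -0.79, -0.2], 0.45, 1],
    [[-0.12, -0.79, -0.2], 0.45, 1],
    [[0, 0, 0], 0, 1],
    [[0, 0, 0], 0, 1]
  ]
}}

```text
t: 7.75
eef_pos: [495.7, -177.9, 302.6]
tcp_rot: [-3.141, -0.0, 1.875]
ft_force: [0.3, 0.6, 0.3]
opening: 1.0
grip_force: 0.0
```

```bash
python3 - <<'E'
from h import *
s=env.state();print(s['t'],s['eef_pos'],s['tcp_rot'])
p=read_camera('wrist')
r=cut_out('rest',p)[0];m=r['region']
print(r['confidence'],m.sum(),cv2.boundingRect(m.astype(np.uint8)))
R=render(p,REST,[495.8,-177.3,1.8737])[1::3,1::3]
im=p['image'].copy()
for M,c in((R,(0,255,0)),(m.astype(np.uint8),(255,0,255))): cv2.drawContours(im,cv2.findContours(M,cv2.RETR_EXTERNAL,cv2.CHAIN_APPROX_NONE)[0],-1,c,1)
cv2.imwrite('pics/w4.png',im[:,:,::-1])
E
```

```text
7.75 [ 495.74318664 -177.89946833  302.6206125 ] [-3.14144817e+00 -3.54198319e-04  1.87522366e+00]
0.79 20032 (247, 25, 130, 336)
```

View pics/w4.png

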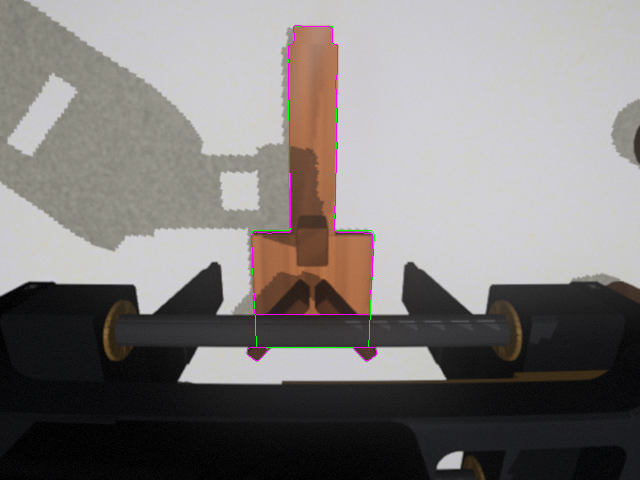

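The projected rest model coincides with the seen outline. The block is centred at (312,240) between the fingers. I'll go down and grip.

Call:
{"api": "move_arm", "payload": {
  "commands": [
    [[0, 0.02, -0.6], 0, 1],
    [[0, 0, -0.7], 0, 1],
    [[0, 0, -0.7], 0, 1],
    [[0, 0, -0.7], 0, 1],
    [[0, 0, -0.45], 0, 1],
    [[0, 0, 0], 0, 1],
    [[0, 0, 0], 0, -1],
    [[0, 0, 0], 0, -1],
    [[0, 0, 0], 0, -1],
    [[0, 0, 0], 0, -1],
    [[0, 0, 0], 0, -1],
    [[0, 0, 0], 0, -1],
    [[0, 0, 0], 0, -1],
    [[0, 0, 0], 0, -1],
    [[0, 0, 0], 0, -1],
    [[0, 0, 0], 0, -1]
  ]
}}

```text
t: 9.18
eef_pos: [495.9, -176.7, 208.2]
tcp_rot: [3.142, -0.0, 1.879]
ft_force: [-0.3, -1.1, 0.2]
opening: 0.355
grip_force: 0.0
```

Call:
{"api": "move_arm", "payload": {
  "commands": [
    [[0, 0, 0], 0, -1],
    [[0, 0, 0], 0, -1],
    [[0, 0, 0], 0, -1],
    [[0, 0, 0], 0, -1],
    [[0, 0, 0], 0, -1],
    [[0, 0, 0], 0, -1],
    [[0, 0, 0], 0, -1]
  ]
}}

```text
t: 9.77
eef_pos: [495.9, -176.7, 208.2]
tcp_rot: [-3.142, -0.0, 1.879]
ft_force: [-2.4, -0.3, -0.5]
opening: 0.23
grip_force: 30.0
```

Call:
{"api": "move_arm", "payload": {
  "commands": [
    [[0, 0, 0.05], 0, -1],
    [[0.065, 0.36, 0], -0.45, -1],
    [[0.065, 0.36, 0], -0.45, -1],
    [[0.065, 0.36, 0], -0.45, -1],
    [[0.065, 0.36, 0], -0.45, -1],
    [[0.065, 0.36, 0], -0.45, -1],
    [[0.065, 0.36, 0], -0.45, -1],
    [[0.065, 0.36, 0], -0.45, -1],
    [[0.065, 0.36, 0], -0.45, -1],
    [[0.065, 0.36, 0], -0.45, -1],
    [[0.065, 0.36, 0], -0.45, -1],
    [[0.065, 0.36, 0], -0.45, -1],
    [[0.065, 0.36, 0], -0.47, -1],
    [[0, 0, 0], 0, -1],
    [[0, 0, 0], 0, -1],
    [[0, 0, 0], 0, -1]
  ]
}}

```text
t: 11.1
eef_pos: [519.3, -47.3, 209.7]
tcp_rot: [-3.142, 0.0, 1.446]
ft_force: [1.4, 0.2, -4.6]
opening: 0.229
grip_force: 30.0
```

```bash
python3 - <<'E'
from h import *
s=env.state();print(s['t'],s['eef_pos'],s['tcp_rot'],s['ft_force'],s['opening'])
p=read_camera('wrist');q=[*s['eef_pos'][:2],s['tcp_rot'][2]]
im=p['image'].copy()
R=render(p,REST,q)[1::3,1::3]
cv2.drawContours(im,cv2.findContours(R,cv2.RETR_EXTERNAL,cv2.CHAIN_APPROX_NONE)[0],-1,(0,255,0),1)
cl=[547.8,176.0,1.444]
for x,y,z in((-58,31,20),(-58,-31,20),(-28,19.5,20),(-28,-19.5,20)):
    u=proj(p,place(np.array([[x,y,z]],float),cl))[0];cv2.circle(im,tuple(int(v) for v in u),3,(255,0,0),1)
cv2.imwrite('pics/w5.png',im[:,:,::-1])
E
```

```text
11.1 [519.29915558 -47.34868007 209.66876922] [-3.14150982e+00  1.71693106e-05  1.44629779e+00] [ 1.4337727   0.21925316 -4.58867883] 0.22851003797149913
```

View pics/w5.png

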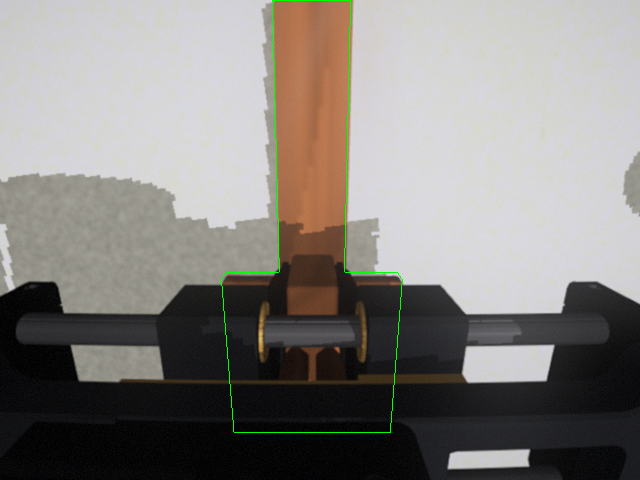

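The held rest lies along the tool axis: the model outline matches the tongue at columns 275 to 352, and the measured lateral offset is about 0. I'll start the insertion.

Call:
{"api": "move_arm", "payload": {
  "commands": [
    [[0.025, 0.198, 0], -0.02, -1],
    [[0.025, 0.198, 0], 0, -1],
    [[0.025, 0.198, 0], 0, -1],
    [[0.026, 0.198, 0], 0, -1],
    [[0.025, 0.198, 0], 0, -1],
    [[0.025, 0.198, 0], 0, -1],
    [[0.026, 0.198, 0], 0, -1],
    [[0.025, 0.198, 0], 0, -1],
    [[0.025, 0.198, 0], 0, -1],
    [[0.026, 0.198, 0], 0, -1],
    [[0, 0, 0], 0, -1]
  ]
}}

```text
t: 12.07
eef_pos: [527.0, 13.3, 209.8]
tcp_rot: [3.141, -0.0, 1.444]
ft_force: [-0.0, 0.3, -5.1]
opening: 0.23
grip_force: 30.0
```

Call:
{"api": "move_arm", "payload": {
  "commands": [
    [[0.013, 0.1, 0], 0, -1],
    [[0.012, 0.1, 0], 0, -1],
    [[0.013, 0.1, 0], 0, -1],
    [[0.013, 0.1, 0], 0, -1],
    [[0, 0, 0], 0, -1]
  ]
}}

```text
t: 12.48
eef_pos: [528.5, 24.7, 209.8]
tcp_rot: [3.141, -0.0, 1.444]
ft_force: [-0.0, 0.7, -3.8]
opening: 0.231
grip_force: 30.0
```

Call:
{"api": "move_arm", "payload": {
  "commands": [
    [[0.013, 0.1, 0], 0, -1],
    [[0.012, 0.1, 0], 0, -1],
    [[0.013, 0.1, 0], 0, -1],
    [[0.013, 0.1, 0], 0, -1],
    [[0.013, 0.1, 0], 0, -1],
    [[0.012, 0.1, 0], 0, -1],
    [[0.013, 0.1, 0], 0, -1],
    [[0.013, 0.1, 0], 0, -1],
    [[0, 0, -0.02], 0, -1],
    [[0, 0, -0.02], 0, -1],
    [[0, 0, 0], 0, -1]
  ]
}}

```text
t: 13.4
eef_pos: [531.5, 48.3, 208.4]
tcp_rot: [-3.141, 0.0, 1.444]
ft_force: [0.8, 0.1, -5.0]
opening: 0.231
grip_force: 30.0
```

Call:
{"api": "move_arm", "payload": {
  "commands": [
    [[0.004, 0.033, 0], 0, -1],
    [[0.004, 0.033, 0], 0, -1],
    [[0.004, 0.033, 0], 0, -1],
    [[0.004, 0.033, 0], 0, -1],
    [[0, 0, 0], 0, -1]
  ]
}}

```text
t: 13.82
eef_pos: [532.0, 52.4, 208.6]
tcp_rot: [3.141, -0.0, 1.444]
ft_force: [-0.1, 0.4, -4.5]
opening: 0.227
grip_force: 30.0
```

Call:
{"api": "move_arm", "payload": {
  "commands": [
    [[0.002, 0.017, 0], 0, -1],
    [[0.002, 0.017, 0], 0, -1],
    [[0.002, 0.017, 0], 0, -1],
    [[0, 0, 0], 0, -1]
  ]
}}

```text
t: 14.15
eef_pos: [532.2, 53.8, 208.6]
tcp_rot: [3.142, -0.0, 1.444]
ft_force: [0.1, 0.5, -4.1]
opening: 0.23
grip_force: 30.0
```

Call:
{"api": "move_arm", "payload": {
  "commands": [
    [[0.002, 0.017, -0.01], 0, -1],
    [[0.002, 0.017, -0.01], 0, -1],
    [[0.002, 0.017, 0], 0, -1],
    [[0, 0, 0], 0, -1]
  ]
}}

```text
t: 14.48
eef_pos: [532.5, 55.3, 208.2]
tcp_rot: [3.141, 0.0, 1.444]
ft_force: [-0.8, -2.1, 1.6]
opening: 0.23
grip_force: 30.0
```

Call:
{"api": "move_arm", "payload": {
  "commands": [
    [[0.002, 0.017, 0], 0, -1],
    [[0.002, 0.017, 0], 0, -1],
    [[0, 0, 0], 0, -1]
  ]
}}

```text
t: 14.73
eef_pos: [532.6, 56.3, 208.2]
tcp_rot: [3.141, 0.0, 1.444]
ft_force: [-0.9, -3.8, 5.1]
opening: 0.228
grip_force: 30.0
```

Call:
{"api": "move_arm", "payload": {
  "commands": [
    [[0.002, 0.017, 0], 0, -1],
    [[0, 0, 0], 0, -1]
  ]
}}

```text
t: 14.9
eef_pos: [532.7, 56.8, 208.2]
tcp_rot: [3.141, 0.0, 1.444]
ft_force: [-0.8, -3.7, 5.7]
opening: 0.23
grip_force: 30.0
```

Call:
{"api": "move_arm", "payload": {
  "commands": [
    [[0, 0, 0.008], 0, -1],
    [[0.002, 0.017, 0], 0, -1],
    [[0, 0, 0], 0, -1]
  ]
}}

```text
t: 15.15
eef_pos: [532.7, 57.4, 208.2]
tcp_rot: [3.141, -0.0, 1.443]
ft_force: [-0.1, -2.9, 2.3]
opening: 0.228
grip_force: 30.0
```

Call:
{"api": "move_arm", "payload": {
  "commands": [
    [[0.002, 0.017, 0], 0, -1],
    [[0, 0, 0], 0, -1]
  ]
}}

```text
t: 15.32
eef_pos: [532.7, 57.8, 208.2]
tcp_rot: [3.141, 0.0, 1.444]
ft_force: [0.5, -3.5, 2.9]
opening: 0.228
grip_force: 30.0
```

Call:
{"api": "move_arm", "payload": {
  "commands": [
    [[0.002, 0.017, 0], 0, -1],
    [[0, 0, 0], 0, -1]
  ]
}}

```text
t: 15.48
eef_pos: [532.8, 58.0, 208.2]
tcp_rot: [3.141, 0.0, 1.444]
ft_force: [-0.4, -8.9, 2.2]
opening: 0.229
grip_force: 30.0
```

Contact with the stop: the force along the slot rose to 9 N with the vertical force unchanged. I'll release, rise, and check the rest.

Call:
{"api": "move_arm", "payload": {
  "commands": [
    [[0, 0, 0], 0, 0],
    [[0, 0, 0], 0, 0],
    [[0, 0, 0], 0, 0.5],
    [[0, 0, 0], 0, 0.5],
    [[0, 0, 0], 0, 0.5],
    [[0, 0, 0], 0, 0.5],
    [[0, 0, 0], 0, 0.5],
    [[0, 0, 0.5], 0, 0.5],
    [[0, 0, 0.8], 0, 0.5],
    [[0, 0, 0.8], 0, 0.5],
    [[0, 0, 0.8], 0, 0.5],
    [[0, 0, 0.8], 0, 0.5],
    [[0, 0, 0.8], 0, 0.5],
    [[0, 0, 0.5], 0, 0.5],
    [[0, 0, 0], 0, 0.5]
  ]
}}

```text
t: 16.73
eef_pos: [532.9, 58.4, 361.2]
tcp_rot: [3.137, -0.001, 1.444]
ft_force: [0.2, 0.2, -0.2]
opening: 0.751
grip_force: 0.0
```

```bash
python3 - <<'E'
from h import *
s=env.state();print(s['t'],s['eef_pos'],s['tcp_rot'],s['joints'].round(3),s['ft_force'],s['moment'],s['opening'])
p=read_camera('wrist');q=[532.8,58.0,1.444]
im=p['image'].copy()
R=render(p,REST,q)[1::3,1::3]
cv2.drawContours(im,cv2.findContours(R,cv2.RETR_EXTERNAL,cv2.CHAIN_APPROX_NONE)[0],-1,(0,255,0),1)
cv2.imwrite('pics/w6.png',im[:,:,::-1])
E
```

```text
16.7333 [532.89348303  58.43523251 361.20367454] [ 3.13653873e+00 -6.17934069e-04  1.44370326e+00] [-0.014  0.417  1.829  0.     0.891  0.113] [ 0.22602689  0.1853269  -0.15234351] [-0.00900793 -0.06906486 -0.0292325 ] 0.7507039482369369
```

View pics/w6.png

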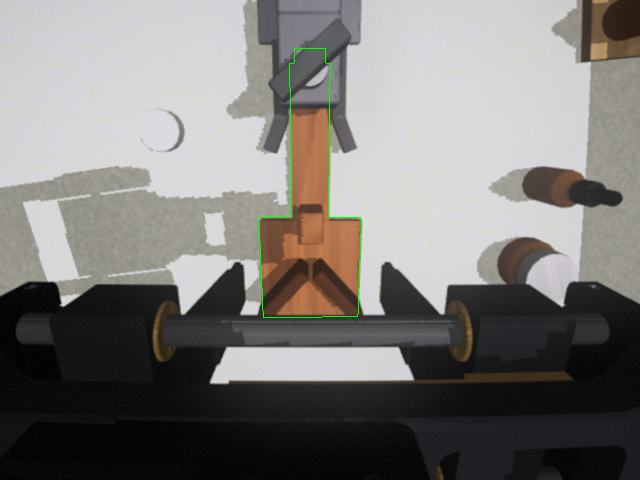

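The outline at the commanded pose matches the rest, with the board front at row 217 and the tongue under the head, so it is home. Next I'll turn the tool counter-clockwise to meet the bar with the full clockwise range left.

Call:
{"api": "move_arm", "payload": {
  "commands": [
    [[0.025, 0.197, 0], 0.986, 0.3],
    [[0.025, 0.197, 0], 0.986, 0.3],
    [[0.025, 0.197, 0], 0.986, 0.3],
    [[0.025, 0.197, 0], 0.986, 0.3],
    [[0.025, 0.197, 0], 0.986, 0.3],
    [[0.025, 0.197, 0], 0.986, 0.3],
    [[0.025, 0.197, 0], 0.986, 0.3],
    [[0.025, 0.197, 0], 0.986, 0.3],
    [[0.025, 0.197, 0], 0.986, 0.3],
    [[0.025, 0.197, 0], 0.986, 0.3],
    [[0.025, 0.197, 0], 0.986, 0.3],
    [[0.025, 0.197, 0], 0.986, 0.3],
    [[0.025, 0.197, 0], 0.986, 0.3],
    [[0.025, 0.197, 0], 0.986, 0.3],
    [[0.025, 0.197, 0], 0.986, 0.3],
    [[0.025, 0.197, 0], 0.986, 0.3],
    [[0.025, 0.197, 0], 0.986, 0.3],
    [[0.025, 0.197, 0], 0.986, 0.3],
    [[0.025, 0.197, 0], 0.986, 0.3],
    [[0.025, 0.197, 0], 0.986, 0.3]
  ]
}}

```text
t: 18.45
eef_pos: [547.6, 176.8, 356.6]
tcp_rot: [-3.141, -0.002, 3.025]
ft_force: [0.5, -0.1, 0.6]
opening: 0.652
grip_force: 0.0
```

Call:
{"api": "move_arm", "payload": {
  "commands": [
    [[0, 0, 0], 0.986, 0.3],
    [[0, 0, 0], 0.986, 0.3],
    [[0, 0, 0], 0.986, 0.3],
    [[0, 0, 0], 0.986, 0.3],
    [[0, 0, 0], 0.986, 0.3],
    [[0, 0, 0], 0.986, 0.3],
    [[0, 0, 0], 0.986, 0.3],
    [[0, 0, 0], 0.986, 0.3],
    [[0, 0, -0.5], 0.986, 0.3],
    [[0, 0, -0.5], 0, 0.3],
    [[0, 0, 0], 0, 0.3]
  ]
}}

```text
t: 19.37
eef_pos: [547.1, 176.4, 324.6]
tcp_rot: [3.139, -0.005, -2.552]
ft_force: [-0.5, 0.3, -0.1]
opening: 0.653
grip_force: 0.0
```

```bash
python3 - <<'E'
from h import *
s=env.state();print(s['t'],s['eef_pos'],s['tcp_rot'],s['joints'].round(3),s['moment'])
p=read_camera('wrist')
for n in ('tab_window','clamp_tab','handle_grip','clamp'):
  for r in cut_out(n,p)[:2]: print(n,r['confidence'],r['at'],r['region'].sum(),cv2.boundingRect(r['region'].astype(np.uint8)))
print(proj(p,place(box(-28,28,-7,7,117,117)[::2],[548,176.7,.589])).round())
print('tab at',proj(p,place(np.array([[10,-22.,63],[10,-34,63]]),[548,176.7,1.444])).round())
save(p,'w7.png')
E
```

```text
19.3667 [547.14544944 176.38967198 324.60585938] [ 3.13933724 -0.00515048 -2.55210074] [ 0.197  0.514  1.769  0.     0.864 -1.963] [ 0.140142   -0.1167334   0.00029965]
tab_window 0.72 [162.6, 102.7] 23405 (43, 0, 282, 231)
tab_window 0.61 [330.0, 251.2] 13220 (231, 149, 206, 166)
handle_grip 0.9 [312.2, 260.7] 2613 (293, 218, 38, 97)
handle_grip 0.22 [18.1, 273.9] 1248 (0, 257, 52, 39)
clamp 0.77 [329.1, 249.2] 13458 (231, 148, 207, 167)
[[299. 225.]
 [325. 225.]
 [300. 316.]
 [324. 316.]]
tab at [[303. 275.]
 [292. 286.]]
```

View pics/w7.png

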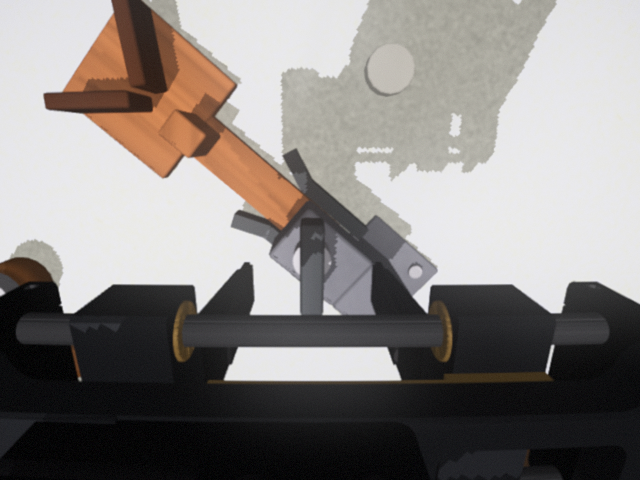

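The bar is upright in the picture at columns 300 to 325, centred between the fingers and parallel to them. I'll go down and grip it.

Call:
{"api": "move_arm", "payload": {
  "commands": [
    [[0.027, 0.01, -0.5], 0, 0.3],
    [[0, 0, -0.5], 0, 0.3],
    [[0, 0, -0.5], 0, 0],
    [[0, 0, 0], 0, -0.3],
    [[0, 0, 0], 0, -1],
    [[0, 0, 0], 0, -1],
    [[0, 0, 0], 0, -1],
    [[0, 0, 0], 0, -1],
    [[0, 0, 0], 0, -1],
    [[0, 0, 0], 0, -1],
    [[0, 0, 0], 0, -1],
    [[0, 0, 0], 0, -1],
    [[0, 0, 0], 0, -1],
    [[0, 0, 0], 0, -1],
    [[0, 0, 0], 0, -1]
  ]
}}

```text
t: 20.87
eef_pos: [548.4, 177.2, 284.0]
tcp_rot: [3.141, 0.001, -2.552]
ft_force: [-2.8, 4.4, 6.3]
opening: 0.233
grip_force: 30.0
```

```bash
python3 - <<'E'
from h import *
s=env.state();print(s['t'],s['eef_pos'],s['tcp_rot'],s['ft_force'],s['moment'],s['opening'],s['grip_force'])
E
```

```text
20.8667 [548.43643787 177.21444377 283.95089286] [ 3.14127198e+00  1.00237094e-03 -2.55217976e+00] [-2.84390869  4.38915862  6.25471712] [ 0.97998277  0.45391968 -0.05058941] 0.23327616949422286 30.001220405101776
```

The opening is 22 mm, not 14 mm: the fingertips are pinching the hub's rim instead of the bar. I'll open, rise so the tips are above the hub, and grip again.

Call:
{"api": "move_arm", "payload": {
  "commands": [
    [[0, 0, 0], 0, 0],
    [[0, 0, 0], 0, 0],
    [[0, 0, 0], 0, 0],
    [[0, 0, 0.3], 0, 0],
    [[0, 0, 0.04], 0, 0],
    [[0, 0, 0], 0, 0],
    [[0, 0, 0], 0, 0]
  ]
}}

```text
t: 21.45
eef_pos: [548.5, 176.8, 293.7]
tcp_rot: [-3.141, 0.0, -2.552]
ft_force: [0.1, 1.0, -0.2]
opening: 0.498
grip_force: 0.0
```

```bash
python3 - <<'E'
from h import *
s=env.state();print(s['t'],s['eef_pos'],s['tcp_rot'],s['ft_force'],s['opening'])
p=read_camera('wrist')
for n in ('handle_grip',):
  for r in cut_out(n,p)[:1]:
    M=r['region'].astype(np.uint8);print(r['at'],cv2.boundingRect(M),cv2.minAreaRect(cv2.findNonZero(M)))
print(proj(p,place(box(-28,28,-7,7,117,117)[::2],[548,176.7,.589])).round())
E
```

```text
21.45 [548.52411357 176.82847204 293.67279512] [-3.14145953e+00  4.80796778e-04 -2.55212014e+00] [ 0.12642135  1.04593439 -0.22394235] 0.4982769608132671
[313.9, 270.5] (291, 225, 45, 90) ((313.0, 269.5), (89.0, 44.0), 90.0)
[[299. 236.]
 [329. 236.]
 [300. 341.]
 [328. 341.]]
```

Call:
{"api": "move_arm", "payload": {
  "commands": [
    [[-0.01, 0, -0.16], 0, 0],
    [[0, 0, 0], 0, -1],
    [[0, 0, 0], 0, -1],
    [[0, 0, 0], 0, -1],
    [[0, 0, 0], 0, -1],
    [[0, 0, 0], 0, -1],
    [[0, 0, 0], 0, -1],
    [[0, 0, 0], 0, -1],
    [[0, 0, 0], 0, -1],
    [[0, 0, 0], 0, -1],
    [[0, 0, 0], 0, -1],
    [[0, 0, 0], 0, -1],
    [[0, 0, 0], 0, -1]
  ]
}}

```text
t: 22.63
eef_pos: [548.1, 177.0, 288.6]
tcp_rot: [3.141, -0.0, -2.552]
ft_force: [-2.1, 4.7, 1.8]
opening: 0.147
grip_force: 30.0
```

The opening is now 14 mm, so the bar is held. I'll turn clockwise 1.6 rad, which is short of the 2 rad minimum.

Call:
{"api": "move_arm", "payload": {
  "commands": [
    [[0, 0, 0], -0.5, -1],
    [[0, 0, 0], -1, -1],
    [[0, 0, 0], -1, -1],
    [[0, 0, 0], -1, -1],
    [[0, 0, 0], -1, -1],
    [[0, 0, 0], -1, -1],
    [[0, 0, 0], -1, -1],
    [[0, 0, 0], -1, -1],
    [[0, 0, 0], -1, -1],
    [[0, 0, 0], -1, -1],
    [[0, 0, 0], -1, -1],
    [[0, 0, 0], -1, -1],
    [[0, 0, 0], -1, -1],
    [[0, 0, 0], -1, -1],
    [[0, 0, 0], -1, -1],
    [[0, 0, 0], -1, -1],
    [[0, 0, 0], -1, -1],
    [[0, 0, 0], -1, -1],
    [[0, 0, 0], -1, -1],
    [[0, 0, 0], -0.5, -1]
  ]
}}

```text
t: 24.3
eef_pos: [548.1, 176.2, 288.6]
tcp_rot: [-3.14, 0.001, 2.207]
ft_force: [-3.0, -5.1, 3.3]
opening: 0.144
grip_force: 30.0
```

```bash
cat > tab.py <<'E'
from h import *
import sys
s=env.state();print(round(s['t'],2),s['eef_pos'].round(1),'yaw',s['tcp_rot'][2].round(3),'f',s['ft_force'].round(1),'m',s['moment'].round(3),'op',round(s['opening'],3),'tau6',s['tau'][5].round(3),'j6',s['joints'][5].round(3))
for c in ('wrist','scene'):
    p=read_camera(c)
    cl=[548,176.7,1.444]
    tp=proj(p,place(np.array([[10,-22.,63],[10,-30,63],[10,-37,63]]),cl)).round();print(c,'tab 0/8/15 at',tp.tolist())
    for n in ('clamp_tab','tab_window'):
      for r in cut_out(n,p)[:1]: print(n,r['confidence'],r['at'],r['region'].sum(),cv2.boundingRect(r['region'].astype(np.uint8)))
    if len(sys.argv)>2 or (len(sys.argv)>1 and c==sys.argv[1]):
        u=tp[0];w,h=(100,75) if c=='scene' else (200,150)
        x0=int(np.clip(u[0]-w/2,0,640-w));y0=int(np.clip(u[1]-h/2,0,480-h));print('crop',x0,y0)
        cv2.imwrite('pics/%s_%d.png'%(c,s['t']*100),cv2.resize(p['image'][y0:y0+h,x0:x0+w],(800,600),interpolation=cv2.INTER_CUBIC)[:,:,::-1])
E
python3 tab.py wrist
```

```text
24.3 [548.1 176.2 288.6] yaw 2.207 f [-3.  -5.1  3.3] m [-0.817  0.492  0.187] op 0.144 tau6 0.058 j6 -0.439
wrist tab 0/8/15 at [[349.0, 269.0], [358.0, 278.0], [366.0, 285.0]]
tab_window 0.77 [353.1, 196.9] 23716 (222, 78, 239, 238)
crop 249 194
scene tab 0/8/15 at [[416.0, 264.0], [415.0, 267.0], [414.0, 270.0]]
clamp_tab 0.42 [230.8, 323.9] 399 (223, 308, 18, 32)
tab_window 0.73 [429.4, 273.0] 2763 (380, 239, 87, 63)
```

```bash
cat > sc.py <<'E'
from h import *
import sys,os
s=env.state();print(round(s['t'],2),'yaw',s['tcp_rot'][2].round(3),'f',s['ft_force'].round(1),'mz',s['moment'][2].round(3),'tau6',s['tau'][5].round(3))
p=read_camera('scene');g=p['image'].astype(float).mean(2)
if not os.path.exists('base.npy'): np.save('base.npy',g)
b=np.load('base.npy')
P=g[256:282,402:432]; D=(g-b)[256:282,402:432]
print('gray rows 256.. cols 402..');print('\n'.join(' '.join('%3d'%v for v in r) for r in (P if len(sys.argv)<2 else D)))
print([np.round(v).tolist() for v in proj(p,place(np.array([[x,-y,z] for y in(22,34) for x in(1,19) for z in(60,66)],float),[548,176.7,1.444]))])
E
python3 sc.py
```

```text
24.6 yaw 2.211 f [-4.1 -3.4  3.5] mz -0.188 tau6 -0.149
gray rows 256.. cols 402..
 57  65  69  76  84  89  89  93  95  88  91  95  96  95  96  94  94  84  70  69  67  67  67  63  50  44  39  35  35  33
 60  68  67  67  65  68  70  80  86  90  90  90  94  96  97  95  91  93  79  67  67  67  65  65  60  46  34  36  35  40
 61  64  66  65  67  67  67  65  65  64  70  69  82  91  93  95  87  91  86  72  68  67  68  67  66  55  46  46  48  52
 65  68  64  66  66  64  68  66  65  51  38  49  58  67  75  85  91  90  89  83  69  66  67  68  66  62  60  65  65  65
 65  66  66  65  64  64  65  66  64  48  37  36  39  38  45  48  59  64  66  83  74  65  67  66  68  67  66  66  63  65
 65  66  64  64  66  65  65  64  60  46  43  45  39  36  37  36  39  37  47  56  60  59  61  64  64  65  67  66  65  66
 64  64  65  64  66  65  67  66  61  51  64  67  60  58  52  43  37  37  39  42  48  54  53  54  58  60  63  64  66  65
 64  64  65  66  66  65  64  65  53  52  71  80  80  88  78  62  58  52  39  46  51  53  54  52  52  50  54  55  59  64
 66  65  65  64  66  66  66  65  51  38  38  59  72  79  
[... 1531 characters left out ...]
 64  62  67  66  65  69  66  68  69  69  67  69  67  68  76  94  80  62  64  66  67  65  66
 52  53  51  54  51  50  51  54  53  60  59  63  64  65  67  67  66  68  69  68  68  67  64  62  63  66  65  66  66  66
 56  52  52  51  53  51  53  49  51  51  51  53  53  58  62  64  66  69  68  68  69  70  60  61  64  65  64  65  65  66
 96  87  70  57  51  51  52  50  51  52  51  50  53  48  53  54  56  64  65  67  68  67  61  63  65  64  66  66  66  66
141 135 121 104  93  73  56  52  54  51  52  50  52  50  53  53  52  53  53  57  61  58  68  71  67  66  67  63  65  66
[[412.0, 263.0], [412.0, 262.0], [420.0, 266.0], [421.0, 264.0], [410.0, 268.0], [411.0, 266.0], [419.0, 270.0], [419.0, 269.0]]
```

Call:
{"api": "move_arm", "payload": {
  "commands": [
    [[0, 0, 0], -1, -1],
    [[0, 0, 0], -1, -1],
    [[0, 0, 0], -1, -1],
    [[0, 0, 0], -0.5, -1]
  ]
}}

```text
t: 24.98
eef_pos: [547.9, 176.1, 288.6]
tcp_rot: [-3.139, 0.001, 1.928]
ft_force: [-5.2, -6.3, 4.7]
opening: 0.144
grip_force: 30.0
```

```bash
python3 sc.py d
```

```text
24.98 yaw 1.928 f [-5.2 -6.3  4.7] mz 0.133 tau6 0.057
gray rows 256.. cols 402..
  0   0   0   0  -1  -2   0  -1 -12 -17 -24 -33 -48 -58 -59 -57 -55 -48 -31 -26 -28 -25 -21 -17  -3   4  12  19  18  20
  0  -1  -1   0   2  -1   0   0   0 -17 -28 -24 -38 -49 -46 -48 -40 -41 -26 -10 -12  -9  -3  -2   7  21  32  30  31  22
  1   3   0   1  -1  -1   0  -2  -1  -8 -15 -11 -20 -32 -30 -30 -20 -25 -21  -5   0   0   0  -1   0  11  21  19  18  11
 -1  -1   1  -1   0   1  -2   0  -6  -5   1  -6 -10 -15 -18 -25 -26 -24 -22 -16  -2   0   0  -1   1   5   8   1  -1  -1
 -1  -1  -1   0   2   0   0   1  -6  -4  -1   2  -5   1  -7  -2 -10 -10  -8 -21 -12   0   0   1  -1   0   2   1   1   2
 -2  -1   0   1  -1  -1   0   0  -5  -3  -2  -6   0   0   0  -1   0   0  -4  -9  -4   0  -1   0  -1   1  -1   1  -1   1
  2   1   0  -1   0   0  -1  -2  -7  -5 -13 -18 -12 -12 -17  -7  -1  -2  -2  -2   1   0   1   2   1   1   0   1   0   1
 -1   0   0   0  -1   0   1  -7  -8  -3 -10 -12 -11 -27 -26 -12 -15 -10  -3  -1   2   1  -1   1   0   2   1   0   0   1
 -2   0  -1   1   0  -2  -2  -8  -8   2   9  10  -3 -15 -1
[... 1530 characters left out ...]
 -1   2  -1   1   3   0   3   0  -2   0   0   1   2   1  -1  -1   0   1   2   1  -2   1   0
  0  -1   2  -4   0   0   1   0  -1  -3   1   0   0   1   1   0   1   0   0   0   1   2  -1  -1   1   0   0   0   0   1
 -1   0  -1   1   0   0  -2   3   2  -1   0  -2   0   0   3   1   0   0   1   0   0  -2   0   0   1   0   0   0  -1  -2
  0  -1   1   0   0   2   0   1   0  -2   0   3  -2   3  -1   0   1   0  -1  -2  -1  -2   0   0   0   1   0   0  -1   0
 -1   0  -1   0   0   0  -1   0  -3   0   2   1   1   1  -1  -1   0  -4   1   1   0   0   1   0   0   0  -2   1   1  -1
[[412.0, 263.0], [412.0, 262.0], [420.0, 266.0], [421.0, 264.0], [410.0, 268.0], [411.0, 266.0], [419.0, 270.0], [419.0, 269.0]]
```

Call:
{"api": "move_arm", "payload": {
  "commands": [
    [[0, 0, 0], -1, -1],
    [[0, 0, 0], -1, -1],
    [[0, 0, 0], -1, -1],
    [[0, 0, 0], 0, -1]
  ]
}}

```text
t: 25.37
eef_pos: [547.8, 176.0, 288.6]
tcp_rot: [-3.139, 0.002, 1.687]
ft_force: [-4.9, -5.8, 5.1]
opening: 0.146
grip_force: 30.0
```

```bash
sed -i 's/256:282,402:432/259:276,407:424/g; s/rows 256.. cols 402../rows 259.. cols 407../; $d' sc.py; python3 sc.py
```

```text
25.37 yaw 1.687 f [-4.9 -5.8  5.1] mz -0.095 tau6 1.311
gray rows 259.. cols 407..
 53  55  54  53  45  39  44  46  51  56  60  62  66  66  67  67  67
 53  54  55  52  45  33  36  37  31  40  44  49  53  57  61  61  64
 54  52  54  48  42  37  34  36  35  36  35  37  35  41  48  55  60
 56  55  53  48  49  57  55  48  43  39  38  35  36  38  40  49  55
 54  54  55  44  62  82  81  75  68  56  53  46  40  38  42  50  54
 55  53  55  43  57  67  75  85  86  80  78  74  61  44  44  50  54
 53  55  51  45  52  56  60  62  64  72  80  88  80  54  47  54  55
 62  59  54  53  50  46  48  44  51  59  62  66  60  45  51  57  57
 80  74  69  63  63  64  60  54  50  51  45  59  50  50  61  64  65
 82  86  83  80  75  74  70  70  66  64  61  54  48  58  66  66  65
 79  87  95  98  98  98  84  76  70  68  66  63  64  64  66  65  65
 83  88 102 109 108 107  90  69  63  61  61  63  67  65  62  64  64
 83  84  85  85  87  85  84  78  70  66  63  65  66  63  61  63  70
 74  78  81  82  86  87  88  89  87  78  73  73  74  72  68  66  68
 67  67  71  70  77  84  86  88  88  89  90  89  90  90  80  73  90
 68  66  68  68  68  67  70  80  82  83  85  87  88  89  90  87 113
 67  69  68  68  66  67  68  68  68  71  72  78  84  86  88  96 118
```

Call:
{"api": "move_arm", "payload": {
  "commands": [
    [[0, 0, 0], -1, -1],
    [[0, 0, 0], -1, -1],
    [[0, 0, 0], -1, -1],
    [[0, 0, 0], 0, -1]
  ]
}}

```text
t: 25.75
eef_pos: [547.7, 176.1, 288.6]
tcp_rot: [-3.139, 0.002, 1.447]
ft_force: [-6.5, -6.6, 6.0]
opening: 0.145
grip_force: 30.0
```

```bash
python3 sc.py
```

```text
25.75 yaw 1.447 f [-6.5 -6.6  6. ] mz -0.058 tau6 1.315
gray rows 259.. cols 407..
 53  55  53  53  43  40  42  45  51  55  60  63  65  68  68  66  67
 53  53  53  50  42  37  37  37  39  40  44  50  52  57  61  63  67
 54  55  54  51  42  37  38  38  34  38  34  38  39  44  49  52  58
 55  53  54  50  48  49  52  42  39  38  37  36  39  36  42  50  53
 54  54  53  43  69  80  81  71  63  56  44  40  33  39  45  51  53
 54  51  52  45  81  93  93  92  94  88  71  67  55  41  45  51  55
 54  53  53  47  73  81  86  87  89  93  93  95  76  46  50  54  53
 67  60  60  59  72  71  68  76  80  86  87  90  74  50  51  52  53
 80  79  74  67  59  61  67  77  74  69  70  83  62  44  52  52  55
 84  87  85  80  74  76  68  63  62  63  68  82  67  51  55  54  56
 80  87  96  97  99  97  83  75  70  61  59  61  65  60  53  57  62
 82  89 103 109 108 107  91  69  63  63  63  61  62  57  56  61  67
 83  84  85  84  86  84  84  77  73  66  63  62  65  62  60  64  69
 73  80  82  84  85  86  89  90  88  78  71  72  74  73  68  65  68
 66  67  69  71  78  83  87  87  90  90  90  90  89  90  81  72  88
 67  69  69  67  67  68  70  77  81  85  85  86  88  90  87  88 115
 66  68  68  70  67  68  67  67  67  70  71  78  83  85  86  97 118
```

The tab is starting to emerge: the bright band in the window grew by about 1.5 rows, or about 3 to 4 mm. A further 0.4 rad stays well under 15 mm.

Call:
{"api": "move_arm", "payload": {
  "commands": [
    [[0, 0, 0], -1, -1],
    [[0, 0, 0], -1, -1],
    [[0, 0, 0], -1, -1],
    [[0, 0, 0], -1, -1],
    [[0, 0, 0], -1, -1],
    [[0, 0, 0], 0, -1]
  ]
}}

```text
t: 26.3
eef_pos: [547.4, 176.2, 288.6]
tcp_rot: [-3.14, 0.003, 1.047]
ft_force: [-8.1, -4.9, 6.6]
opening: 0.149
grip_force: 30.0
```

```bash
python3 sc.py; python3 - <<'E'
from h import *
p=read_camera('wrist');cl=[548,176.7,1.444]
print(proj(p,place(np.array([[x,-y,60.] for y in(22,30,37) for x in(1,10,19)]),cl)).round().tolist())
for n in('clamp_tab','tab_window'):
  for r in cut_out(n,p)[:2]: print(n,r['confidence'],r['at'],r['region'].sum(),cv2.boundingRect(r['region'].astype(np.uint8)))
import pickle;pickle.dump(p,open('w8.pkl','wb'))
E
```

```text
26.3 yaw 1.047 f [-8.1 -4.9  6.6] mz -0.075 tau6 1.323
gray rows 259.. cols 407..
 54  51  62  65  52  44  47  57  65  76  83  90  90  90  93  94  95
 52  52  60  62  47  39  36  37  40  41  50  61  62  66  83  88  91
 54  54  63  60  46  37  37  36  39  37  37  39  41  46  58  71  79
 54  57  61  58  51  54  49  40  38  37  37  36  37  37  45  63  65
 55  58  66  50  87 102  96  88  75  55  41  37  35  37  52  63  66
 53  60  62  48 118 136 134 133 123 104  89  78  55  41  52  64  66
 55  59  59  64 119 135 133 133 134 135 134 125  91  50  59  65  66
 61  62  64  93 125 135 136 133 135 136 135 139 106  57  58  64  65
 78  77  72  99 121 125 125 130 135 130 132 140  98  53  63  64  65
 84  85  80  84  87  85  97 112 123 113 124 132  95  58  63  65  65
 77  87  88  86  81  84  86  84  80  97 111 105  80  65  64  65  67
 83  84  81  78  79  80  77  70  72  89  87  74  70  65  64  64  67
 83  77  73  69  68  68  68  65  63  63  64  66  66  63  60  64  69
 74  77  83  76  71  69  66  66  63  70  74  73  73  75  70  67  70
 69  68  70  71  78  74  68  71  73  83  90  89  90  90  81  72  91
 68  69  68  65  67  67  70  77  82  84  86  87  89  91  89  88 115
 68  66  66  69  67  68  68  68  66  72  70  78  82  86  87  97 119
[[344.0, 241.0], [339.0, 228.0], [333.0, 215.0], [356.0, 236.0], [351.0, 223.0], [346.0, 210.0], [367.0, 232.0], [362.0, 219.0], [356.0, 206.0]]
clamp_tab 0.77 [348.3, 226.3] 563 (335, 209, 27, 33)
tab_window 0.6 [292.5, 175.1] 23439 (195, 64, 195, 251)
tab_window 0.18 [347.1, 228.4] 523 (336, 210, 25, 32)
```

```bash
cat > tw.py <<'E'
from h import *
s=env.state();print(s['t'],s['tcp_rot'][2],s['opening'])
p=read_camera('wrist');cl=np.array([548,176.7]);y=1.444
R=np.array([[np.cos(y),np.sin(y)],[-np.sin(y),np.cos(y)]])
r=cut_out('clamp_tab',p)[0];v,u=np.nonzero(r['region']);print(r['confidence'],len(u),cv2.boundingRect(r['region'].astype(np.uint8)))
for z in(58,62,66):
    Q=np.array([R@(at_z(p,[a,b],z)[:2]-cl) for a,b in zip(u,v)])
    print(z,'x pct',np.percentile(Q[:,0],[2,50,98]).round(1),'y pct',np.percentile(Q[:,1],[1,3,50,97,99]).round(1))
x0,y0=int(u.mean())-50,int(v.mean())-38
cv2.imwrite('pics/tab_%d.png'%(s['t']*100),cv2.resize(p['image'][y0:y0+75,x0:x0+100],(800,600),interpolation=cv2.INTER_CUBIC)[:,:,::-1])
E
python3 tw.py; ls -t pics|head -1
```

```text
26.5 1.0514898334278313 0.14757411305329318
0.82 576 (335, 209, 27, 34)
58 x pct [-0.6  9.3 18.5] y pct [-33.7 -33.5 -28.1 -22.6 -22.4]
62 x pct [ 0.7 10.4 19.4] y pct [-33.6 -33.3 -28.1 -22.7 -22.5]
66 x pct [ 2.  11.4 20.4] y pct [-33.5 -33.2 -28.1 -22.8 -22.6]
tab_2650.png
```

The tab measures 18.7 mm wide, which matches its 18 mm, and stands about 11 mm out of the head's side, mid-window. I'll release, rise and verify.

Call:
{"api": "move_arm", "payload": {
  "commands": [
    [[0, 0, 0], 0, -0.2],
    [[0, 0, 0], 0, 0],
    [[0, 0, 0], 0, 0],
    [[0, 0, 0], 0, 0],
    [[0, 0, 0], 0, 0],
    [[0, 0, 0.5], 0, 0],
    [[0, 0, 0.8], 0, 0],
    [[0, 0, 0.8], 0, 0],
    [[0, 0, 0.3], 0, 0],
    [[0, 0, 0], 0, 0],
    [[0, 0, 0], 0, 0]
  ]
}}

```text
t: 27.52
eef_pos: [548.1, 176.8, 360.2]
tcp_rot: [3.141, -0.0, 1.051]
ft_force: [-0.2, 0.2, -1.0]
opening: 0.504
grip_force: 0.0
```

```bash
python3 tw.py; python3 - <<'E'
from h import *
s=env.state();print(s['eef_pos'],s['ft_force'],s['opening'])
p=read_camera('wrist')
m=cut_out('rest',p)[0]['region']; print(m.sum())
q=[532.8,58.0,1.444]; im=p['image'].copy()
cv2.drawContours(im,cv2.findContours(render(p,REST,q)[1::3,1::3],cv2.RETR_EXTERNAL,cv2.CHAIN_APPROX_NONE)[0],-1,(0,255,0),1)
cv2.imwrite('pics/w9.png',im[:,:,::-1])
E
```

```text
27.5167 1.0511749245982525 0.5035322296779916
0.78 272 (329, 195, 19, 24)
58 x pct [ 0.6  9.5 17.9] y pct [-32.8 -32.6 -27.7 -23.  -22.7]
62 x pct [ 1.6 10.3 18.6] y pct [-32.7 -32.5 -27.7 -23.1 -22.8]
66 x pct [ 2.5 11.1 19.3] y pct [-32.7 -32.5 -27.8 -23.1 -22.9]
[548.05487828 176.79934073 359.29361671] [ 0.4124012  -0.02951451 -0.35589285] 0.5006417618693634
3553
```

View pics/w9.png

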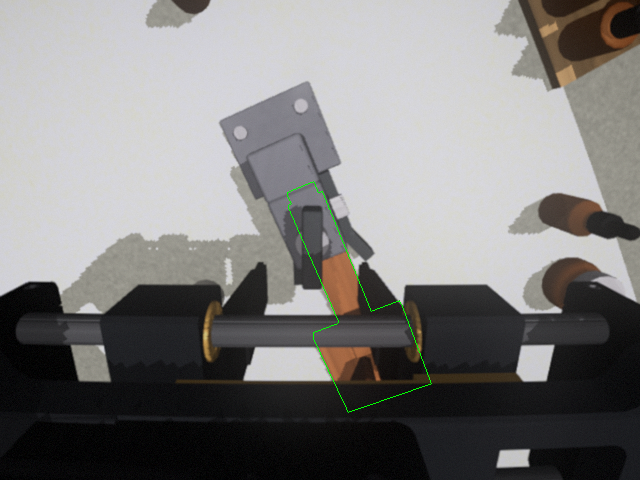

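The final view shows the bright tab standing out of the head's side at (338,207), about 10.5 mm. The tongue lies along the expected outline under the head, and the gripper is open and clear of everything. I'll hand the job in.

```bash
python3 -c "
from cell import env
print(env.job_done())"
```

```text
the job is handed in; nothing more can be done
None
```

I've handed the job in: the rest is clamped with its tongue against the stop, the tab stands out about 10.5 mm (window 8 to 15), and the gripper is open and clear; I didn't re-measure the rest's position after clamping, and no verdict came back.

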